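# Centre the bottle on the scale pan and take its weight

## Task

The little round-bellied bottle stands off to one side on the weighing pan of the scale. Without gripping, pinching or lifting it, nudge it gently with the outside of the fingers until its whole belly stands inside the blue ring, centred and upright, then back off and press the scale's green key fully down and let it go. Do not tip the bottle or knock it off the pan, do not press the key before the bottle is centred, and leave everything else on the counter where it stands.

Things in the scene. Friction and masses are not known exactly. Their poses are not given: they have to be found in the camera images.
- bottle_center (a point): Loose amber glass bottle with white cap, 60 mm high, 60 to 130 g. Flat foot 24 mm in diameter; belly 48 mm in diameter (the widest part, 20 to 27 mm above the foot); neck and cap up to 22 mm. This point: on its axis, 25 mm above its underside. Slides easily on the pan (friction about 0.3); pushed slowly at the belly by an upright finger it slides, pushed fast or high it tips.
- bottle: The same bottle: origin at the centre of its underside, z up along its axis.
- pan_center (a point): Centre of the top face of the scale's round steel pan (100 mm in diameter, 6 mm thick, no rim, fixed, top 70 mm above the counter). A blue ring, 60 mm inside and 64 mm outside diameter, is printed around this point. The bottle stands on this face, its axis 16 to 28 mm from this point at the start, on any side.
- scale: White scale, fixed, 220 mm deep (x), 170 mm wide (y); origin at the centre of its underside, x to its rear. Housing top 42 mm high; the pan's centre lies 35 mm to the rear (+x) of the origin, its underside 22 mm above the housing; the key and a flush display are at the front (-x).
- key_top (a point): Centre of the top of the scale's round green key (24 mm in diameter, in a black collar 40 mm in diameter) on the housing's front, about 59 mm above the counter, 115 mm in front and 45 mm to the right (-y of the scale) of the pan's centre. It is pressed straight down.
- key (a joint): Travel of the green key in m: 0 is up, 0.005 fully down; a spring returns it; fully down takes about 4 N.
- weight: Bystander, loose: brass calibration weight, 32 mm in diameter, 43 mm high, beside the scale. Origin at its underside.
- pill_jar: Bystander, loose: white pill jar, 44 mm in diameter, 62 mm high, beside the scale. Origin at its underside.
- brown_bottle: Bystander, loose: brown bottle, 56 mm in diameter, 110 mm high. Origin at its underside.
- blue_jar: Bystander, loose: white jar with a blue cap, 56 mm in diameter, 75 mm high. Origin at its underside.
- carton: Bystander, loose: white and green carton, 50 x 95 x 40 mm. Origin at its underside.
- tray: Bystander, loose: blue counting tray, 130 x 170 x 18 mm. Origin at its underside.
- spatula: Bystander, loose: spatula, 170 mm long, lying flat.
Things that resemble listed ones, but are neither listed nor needed, are in the scene too. Leave any pink look-alike of the bottle alone.

How it is judged:
By the outcome, as a careful person would: the job done as asked, in the order asked, and still so for the second after the job is handed in, with the robot touching nothing.
It also fails if it takes over 40 s, if anything falls off the work surface, if the arm or the gripper's body presses on something with over 40 N, if the wrist force passes 120 N, or if a joint passes its speed limit or range.

## Robot

A 6-joint arm with a two-finger parallel gripper is mounted at the origin on the work surface. World frame = base frame: x ahead of the robot, y to its left, z up, the work surface at z = 0. Lengths are in m, angles in rad, forces in N, time in s.
With the tool pointing down it reaches from about 0.275 to 0.775 m from the base axis. Payload 14.6 kg.
Tool frame: the origin (TCP) lies at the very end of the fingers, on their centre line; the grasp point (between the pads) lies robot.tcp_to_grasp behind it (robot.tcp_to_grasp is the distance from the TCP to the grasp point, in m); z points along the fingers, y is the direction in which the jaws open and shut (so a half turn about z gives the same grasp; the last joint's range is limited). The gripper opens to 85 mm and grips with 20 to 120 N. Pads are 22 mm wide; open, the fingers measure 114 mm over their backs; the gripper's body (76 mm by 85 mm) begins 54 mm behind the grasp point. The pads swing forward as they close: fully open they stand 13 mm farther back than shut.
Start: joints at [1.063, 0.263, -0.048, 1.259, 0, 1.415], TCP at [0.181, 0.493, 0.231] pointing down, gripper open.
Joint ranges: [-2.65, 2.65], [-0.89, 1.7], [-1.18, 1.37], [-2.13, 2.11], [-1.35, 1.29], [-3.14, 3.14]. Speed limits (rad/s): [1.89, 1.89, 2.57, 2.79, 3.14, 3.14].

## Interface

Orientations are given as a unit quaternion [w, x, y, z].
In Python, from bench import robot gives the robot as it stands. The module is installed in compiled form; this text tells all that it offers.
- The arm moves only by the shell command python3 -m handwheel 'ROWS'. ROWS is a JSON object of lists of equal length, an entry for each row: "gripper": the finger opening in mm, from 0 to 85.4; "linear": the shift along the tool's x, y, z as a fraction of full scale, a list of three; "twist": the turn about the tool's z as a fraction of full scale. A call has 1 to 5 rows; each row is the pose to reach, as a shift and turn from the pose measured when the call began, along the tool's axes at that moment, turning the shorter way round; what a row does not reach only later rows make up. Full scale, the value 1, is 0.5 m for a shift and 360 degrees for a turn. A row lasts 1/8 s, in which the tool goes at most 62.5 mm and 10.7 degrees, less where a joint would pass 70% of its speed; a pose out of reach is approached as far as the arm can. A call with a number of a shift or a turn outside -1 to 1 is refused whole. A call with a gripper value outside its range is refused whole. The fingers move at their own pace and stop on an object; the grip force is fixed at half the most. Time passes only in rows, so rows that repeat a pose let the fingers close. It gives the time, the measured TCP pose, the force and the opening at its end, in the units of the state.
- robot.get_state(): the state, without advancing time (a new reading comes with each control period).
- robot.capture(name): name is "scene" or "top" or "wrist"; returns the picture (384x512x3 uint8, blue, green, red); there is no depth.
- robot.camera_params(name): a dict with "fovy" (degrees; the focal length in pixels is half the picture's height over the tangent of half this angle, whatever the lens; pixels are square), "cx", "cy" (the principal point, pixels), "xyz" and "rotation" of the camera in the world. Camera axes: x right, y up, looking along -z (the intrinsics and any distortion apply to the point x, -y, -z); pixel columns grow to the right and rows downward; lengths in m; the calibration is good to about 2 mm. The wrist camera is an equidistant fisheye: a pixel r from the principal point sees the ray r / f radians off the axis. A picture is of the moment at which its call begins: read the wrist's pose just before it. camera_params takes no time and is no camera call; for the wrist camera it gives the pose at the moment of the call.
- robot.sign_off(): hands the job in, once; it reports no verdict.
Trained networks look in the newest picture that a camera, given by its name, has taken for a name from the list of things; names that differ only in an ending like _2 or _b are one class to them, and where a whole thing is asked for, a point or a joint stands for the part that bears it (a point fixed in the world has none). Each returns a list of dicts, best first, with "p" (0 to 1); they miss things now and then, are a little off and sometimes report something else, mostly with a low value. They report only what shows in the picture. A call takes as long as a camera call. They do not tell look-alikes from the thing itself.
- robot.boxes_of(camera, target): "centre" ([column, row] as shares, 0 to 1, of the picture: columns of its width, rows of its height, amid what is visible of it).
- robot.outline_of(camera, target): "mask" (384x512 bool, what is visible of it) and "centre" ([column, row] as shares, 0 to 1, of the picture: columns of its width, rows of its height, amid what is visible of it).
The state is a dict: "time": time; "joint_pos": joint angles; "qvel": joint speeds; "joint_efforts": joint torques, N m; "position": TCP position; "tcp_rot": TCP orientation; "contact_force": force on the tool from outside, world axes, zero at the start; "ft_torque": the same for the moment, N m; "grip_width": finger opening in m.
Only numpy, scipy, OpenCV 4.12 (cv2) and the standard library are available. Lean on these libraries where they do the work, as an engineer would, in place of code of your own. Each camera call takes 0.05 s, during which the arm holds its last target. There are 200 camera calls.

## Working session

There is one attempt and no reset: what is moved stays moved. The work goes in short steps, Python scripts to look and compute and a shell command to move; the robot and the scene stay as the last step left them, time stands still between calls to the robot, and variables do not carry over. Pictures are saved under pics/ and viewed, about 8 in all and at most 12, crops included, and the job is handed in when it is done.

```bash
mkdir -p pics
cat > h.py <<'E'
import numpy as np, cv2
from bench import robot
def pix2ray(cam,u,v,p=None):
    p=p or robot.camera_params(cam); f=192/np.tan(np.radians(p["fovy"])/2)
    x,y=(u-p["cx"])/f,(v-p["cy"])/f
    if cam=="wrist":
        r=np.hypot(x,y); s=np.sinc(r/np.pi); d=np.array([x*s,-y*s,-np.cos(r)])
    else: d=np.array([x,-y,-1.])
    R=np.array(p["rotation"]); 
    if R.shape!=(3,3):
        from scipy.spatial.transform import Rotation as Q
        R=Q.from_quat(np.roll(R.ravel(),-1)).as_matrix()
    return np.array(p["xyz"]),R@d
def at_z(cam,u,v,z,p=None):
    o,d=pix2ray(cam,u,v,p); return o+d*(z-o[2])/d[2]
def project(cam,P,p=None):
    p=p or robot.camera_params(cam); f=192/np.tan(np.radians(p["fovy"])/2)
    R=np.array(p["rotation"])
    if R.shape!=(3,3):
        from scipy.spatial.transform import Rotation as Q
        R=Q.from_quat(np.roll(R.ravel(),-1)).as_matrix()
    c=(np.atleast_2d(P)-np.array(p["xyz"]))@R; x,y,z=c[:,0],-c[:,1],-c[:,2]
    h=np.hypot(x,y); k=np.arctan2(h,z)/np.maximum(h,1e-9) if cam=="wrist" else 1/z
    return np.c_[p["cx"]+f*x*k,p["cy"]+f*y*k]
E
python3 - <<'E'
from h import *
for c in("top","scene","wrist"):
    p=robot.camera_params(c); im=robot.capture(c); cv2.imwrite(f"pics/{c}0.png",im)
    print(c,{k:np.round(v,3).tolist() for k,v in p.items()})
    for t in("bottle","scale","pan_center","key","weight","pill_jar"):
        print(t,[(round(b["p"],2),np.round(np.array(b["centre"])*[512,384],1).tolist()) for b in robot.boxes_of(c,t)[:3]])
s=robot.get_state(); print(s["time"],s["position"],s["tcp_rot"],s["contact_force"],s["grip_width"],robot.tcp_to_grasp)
a=np.hstack([cv2.imread("pics/top0.png"),cv2.imread("pics/scene0.png")]); cv2.imwrite("pics/a.png",cv2.resize(a,(800,300)))
E
```

```text
top {'fovy': 46.958, 'cx': 252.306, 'cy': 193.817, 'xyz': [0.325, 0.026, 1.228], 'rotation': [0.706, 0.046, -0.058, -0.704]}
bottle [(0.75, [170.5, 145.4]), (0.73, [108.9, 156.0]), (0.72, [201.4, 114.5])]
scale [(0.62, [225.9, 186.7])]
pan_center [(0.85, [223.6, 164.7])]
key [(0.47, [239.8, 200.6])]
weight [(0.42, [179.0, 176.6])]
pill_jar [(0.78, [268.9, 171.9])]
scene {'fovy': 57.555, 'cx': 259.673, 'cy': 195.701, 'xyz': [0.888, -0.425, 0.812], 'rotation': [0.878, 0.325, 0.123, 0.33]}
bottle [(0.83, [305.6, 207.8]), (0.8, [347.1, 197.5]), (0.57, [350.2, 233.2])]
scale [(0.66, [283.6, 223.1])]
pan_center [(0.56, [294.4, 212.7])]
key [(0.61, [256.1, 201.7])]
weight [(0.5, [314.6, 192.1])]
pill_jar [(0.77, [265.1, 245.8])]
wrist {'fovy': 65.706, 'cx': 257.164, 'cy': 188.964, 'xyz': [0.108, 0.519, 0.373], 'rotation': [0.81, -0.127, -0.089, 0.565]}
bottle []
scale [(0.83, [117.1, 366.3])]
pan_center []
key []
weight []
pill_jar []
1.05 [0.18140287 0.49265406 0.23128917] [-3.77728652e-06  1.75487438e-01  9.84481670e-01 -2.43132940e-06] [ 0.49493785 -0.24366177  0.45456608] 0.08564569464242808 0.0187
```

View pics/top0.png

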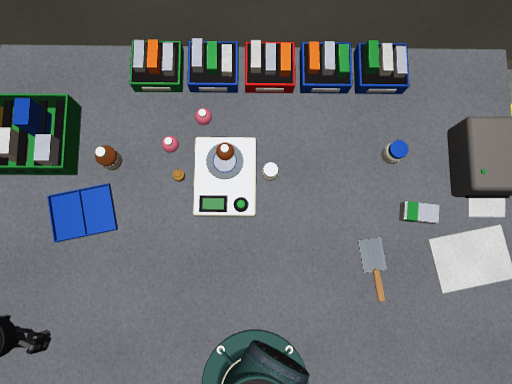

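View pics/scene0.png

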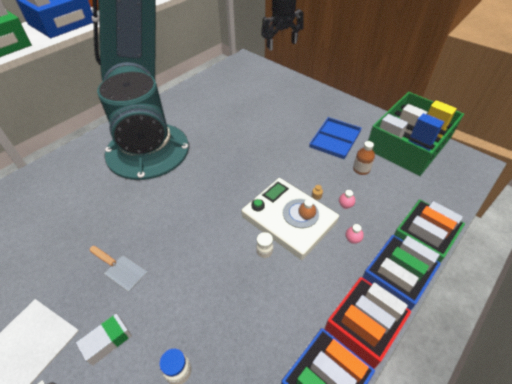

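Run:
```python
from h import *
for c in("top","scene"):
    im=robot.capture(c)
    for t,z in(("bottle",.095),("scale",.042),("key",.059)):
        for o in robot.outline_of(c,t)[:4]:
            m=o["mask"]; cen=np.array(o["centre"])*[512,384]
            (x,y),(w,hh),a=cv2.minAreaRect(np.argwhere(m)[:,::-1].astype(np.float32))
            print(c,t,round(o["p"],2),cen.round(1),m.sum(),(round(x,1),round(y,1),round(w,1),round(hh,1),round(a,1)),at_z(c,*cen,z).round(4))
# pan centre: network + cap of bottle
for c,uv in(("top",(223.6,164.7)),("scene",(294.4,212.7))): print(c,"pan box",at_z(c,*uv,.07).round(4))
a=cv2.imread("pics/top0.png")[125:225,185:285]; b=cv2.imread("pics/scene0.png")[165:265,235:335]
cv2.imwrite("pics/b.png",cv2.resize(np.hstack([a,b]),(800,400),interpolation=cv2.INTER_CUBIC))
```

```text
top bottle 0.77 [168.1 146.7] 227 (170.0, 143.0, 16.0, 16.0, 90.0) [0.6174 0.2297 0.095 ]
top bottle 0.69 [201.6 118.4] 191 (203.0, 116.5, 14.8, 14.8, 45.0) [0.6951 0.1434 0.095 ]
top bottle 0.68 [225.4 186.1] 3858 (224.0, 176.0, 80.0, 62.0, 90.0) [0.5132 0.0783 0.095 ]
top bottle 0.51 [225.9 151.2] 241 (224.8, 151.0, 16.9, 16.9, 56.3) [0.6062 0.0779 0.095 ]
top scale 0.56 [228.2 186.6] 3781 (224.5, 176.5, 79.0, 63.0, 90.0) [0.5207 0.073  0.042 ]
top key 0.37 [241.  201.8] 73 (241.0, 203.5, 9.0, 8.0, 90.0) [0.4769 0.0378 0.059 ]
scene bottle 0.8 [305.6 209.9] 302 (307.5, 210.5, 18.4, 18.4, 45.0) [0.6043 0.0801 0.095 ]
scene bottle 0.69 [351.6 235. ] 262 (354.3, 234.1, 17.4, 17.4, 63.4) [0.7364 0.091  0.095 ]
scene bottle 0.62 [346.5 200.7] 216 (347.2, 199.4, 15.0, 16.7, 51.3) [0.6679 0.1772 0.095 ]
scene bottle 0.41 [294.8 213.8] 630 (299.1, 213.9, 35.7, 28.6, 42.9) [0.5909 0.0513 0.095 ]
scene scale 0.65 [282.  222.2] 3367 (289.1, 214.7, 84.5, 59.0, 36.2) [0.5602 0.0406 0.042 ]
scene key 0.52 [256.4 202.5] 56 (257.5, 202.5, 7.0, 7.0, 90.0) [0.4709 0.0363 0.059 ]
top pan box [0.5753 0.0848 0.07  ]
scene pan box [0.5774 0.0701 0.07  ]
```

View pics/b.png

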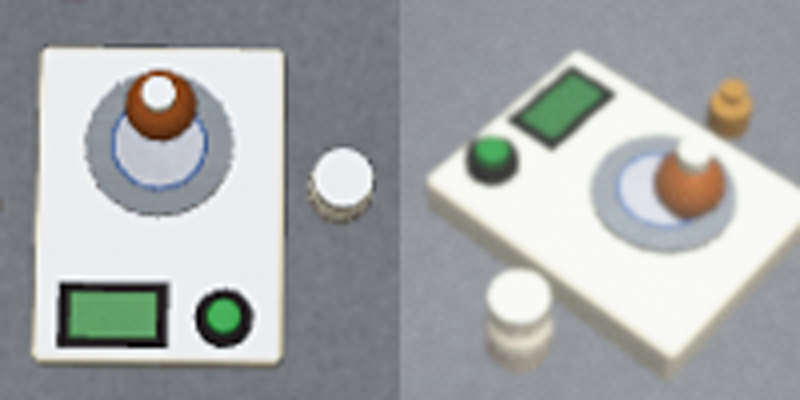

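```bash
python3 -m handwheel '{"gripper":[0,0,0,0,0],"linear":[[-0.6,-0.23,0],[-0.6,-0.23,0],[-0.6,-0.23,0],[-0.6,-0.23,0],[-0.6,-0.23,0]],"twist":[-0.056,-0.056,-0.056,-0.056,-0.056]}'
cat >> h.py <<'E'
from scipy.spatial.transform import Rotation as Q
def togo(T,yaw=None):
    s=robot.get_state(); q=Q.from_quat(np.roll(s["tcp_rot"],-1)).as_matrix()
    print("t",round(s["time"],2),"pos",np.round(s["position"],4),"xaxis",q[:,0].round(3),"zaxis",q[:,2].round(3),"F",np.round(s["contact_force"],1),"w",round(s["grip_width"],4),"j6",round(s["joint_pos"][5],2))
    print("linear",(q.T@(np.array(T)-s["position"])/.5).round(4), "twist",round(((np.pi-0 if yaw is None else yaw)-np.arctan2(q[1,0],q[0,0])+np.pi)%(2*np.pi)-np.pi,4)/-2/np.pi)
E
python3 -c "
from h import *
togo([.65,.08,.2])"
```

```text
time: 2.08
position: [0.4074, 0.2946, 0.2315]
tcp_rot: [0.0, 0.0, 1.0, 0.0]
contact_force: [1.0, 1.5, -0.2]
grip_width: 0.0003
t 2.08 pos [0.4074 0.2946 0.2315] xaxis [-1.     0.001 -0.   ] zaxis [ 0.  0. -1.] F [ 1.   1.5 -0.2] w 0.0003 j6 0.46
linear [-0.4855 -0.4288  0.0631] twist -0.0001432394487827058
```

```bash
python3 -m handwheel '{"gripper":[0,0,0,0,0],"linear":[[-0.485,-0.429,0.063],[-0.485,-0.429,0.063],[-0.485,-0.429,0.063],[-0.485,-0.429,0.063],[-0.485,-0.429,0.063]],"twist":[0,0,0,0,0]}'
python3 -m handwheel '{"gripper":[0,0],"linear":[[-0.02,-0.02,0],[-0.02,-0.02,0]],"twist":[0,0]}'
python3 - <<'E'
from h import *
togo([.65,.08,.2])
p=robot.camera_params("wrist"); im=robot.capture("wrist"); cv2.imwrite("pics/w1.png",im)
np.save("w1.npy",p,allow_pickle=True)
for t,z in(("bottle",.095),("pan_center",.07),("key",.059)):
    for o in robot.outline_of("wrist",t)[:3]:
        m=o["mask"]; cen=np.array(o["centre"])*[512,384]; r=cv2.minAreaRect(np.argwhere(m)[:,::-1].astype(np.float32))
        print(t,round(o["p"],2),cen.round(1),m.sum(),np.round(r[0],1),np.round(r[1],1),at_z("wrist",*cen,z,p).round(4))
E
```

```text
time: 2.7
position: [0.6402, 0.088, 0.2013]
tcp_rot: [0.0, 0.001, 1.0, 0.0]
contact_force: [-0.2, 0.9, 0.8]
grip_width: 0.0004
time: 2.95
position: [0.6504, 0.0775, 0.2008]
tcp_rot: [0.0, 0.001, 1.0, 0.0]
contact_force: [-0.2, 0.5, 0.4]
grip_width: 0.0004
t 2.95 pos [0.6504 0.0775 0.2008] xaxis [-1.     0.002 -0.   ] zaxis [ 0.     0.001 -1.   ] F [-0.2  0.5  0.4] w 0.0004 j6 -0.0
linear [0.0007 0.0051 0.0016] twist -0.0003660563691113593
bottle 0.85 [314.  229.5] 1253 [314.9 228.5] [38.9 38.9] [0.6916 0.1299 0.095 ]
bottle 0.71 [261.9 140.9] 2522 [260.3 138.6] [56.  56.6] [0.6095 0.081  0.095 ]
bottle 0.68 [393.2 164.5] 1260 [393.1 164.6] [40.  38.3] [0.6286 0.2018 0.095 ]
pan_center 0.71 [143.7  98.4] 1808 [145.5  96. ] [40. 53.] [ 0.5696 -0.03    0.07  ]
pan_center 0.62 [269.7 100. ] 6585 [263.8 111. ] [108.8 102. ] [0.5755 0.0885 0.07  ]
key 0.73 [215.1   0. ] 190 [216.    4.5] [ 9. 24.] [0.4756 0.0377 0.059 ]
```

View pics/w1.png

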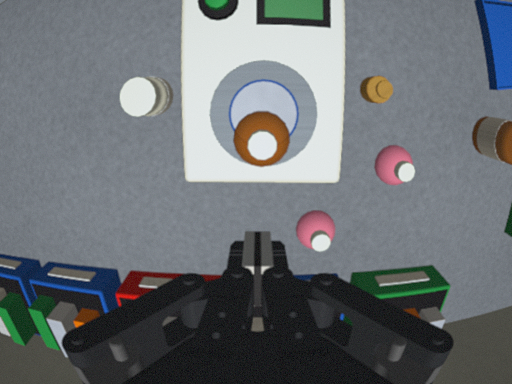

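```bash
cat >> h.py <<'E'
from scipy.optimize import least_squares
def circ(P,r0):
    f=lambda q:np.hypot(P[:,0]-q[0],P[:,1]-q[1])-q[2]
    s=least_squares(f,[*np.median(P[:,:2],0),r0],loss="soft_l1",f_scale=.001); return s.x
def back(cam,uv,z,p): return np.array([at_z(cam,u,v,z,p) for u,v in uv])
def measure(name,box=None,verbose=True):
    """wrist picture -> pan centre from the blue ring, bottle axis from the amber belly's outline"""
    p=robot.camera_params("wrist"); im=robot.capture("wrist"); cv2.imwrite(f"pics/{name}.png",im)
    hsv=cv2.cvtColor(im,cv2.COLOR_BGR2HSV); c0=project("wrist",[[.59,.08,.08]],p)[0]
    yy,xx=np.mgrid[:384,:512]
    G=np.moveaxis(np.array([xx,yy]),0,-1).reshape(-1,2)
    near=np.hypot(xx-c0[0],yy-c0[1])<110
    blue=(hsv[...,0]>100)&(hsv[...,0]<130)&(hsv[...,1]>70)&near
    B=back("wrist",np.argwhere(blue)[:,::-1],.07,p); B=B[np.hypot(B[:,0]-.587,B[:,1]-.081)<.045]
    ring=circ(B,.031)
    amb=(((hsv[...,0]<15)|(hsv[...,0]>172))&(hsv[...,1]>110)&near).astype(np.uint8)
    n,l,st,_=cv2.connectedComponentsWithStats(amb); k=1+np.argmax(st[1:,4])
    cs,_=cv2.findContours((l==k).astype(np.uint8),cv2.RETR_EXTERNAL,cv2.CHAIN_APPROX_NONE)
    C=cv2.convexHull(max(cs,key=len))[:,0]
    bot=circ(back("wrist",C,.0935,p),.024)
    print("ring",ring.round(4),"n",len(B),"bottle",bot.round(4),"offset mm",((bot-ring)[:2]*1e3).round(1))
    return im,p,ring,bot
E
python3 - <<'E'
from h import *
im,p,ring,bot=measure("w2")
big=cv2.resize(im,None,fx=3,fy=3,interpolation=cv2.INTER_CUBIC); t=np.linspace(0,6.28,90)
for c,z,col in((ring,.07,(0,255,255)),(bot,.0935,(0,255,0))):
    for r in ((c[2],.05) if z==.07 else (c[2],)):
        uv=project("wrist",np.c_[c[0]+r*np.cos(t),c[1]+r*np.sin(t),0*t+z],p)
        cv2.polylines(big,[np.int32(uv*3+1)],True,col,1)
cv2.imwrite("pics/c.png",big[0:600,450:1150])
E
```

```text
ring [0.5879 0.0828 0.031 ] n 352 bottle [0.6079 0.0805 0.0229] offset mm [20.  -2.3]
```

View pics/c.png

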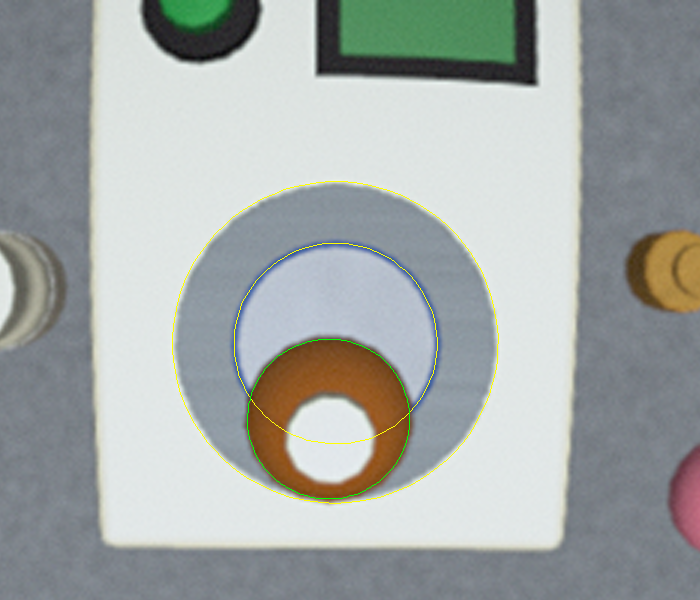

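```bash
python3 -m handwheel '{"gripper":[0,0,0,0,0],"linear":[[-0.01,-0.005,0.02],[-0.01,-0.005,0.12],[-0.01,-0.005,0.2],[-0.01,-0.005,0.241],[-0.01,-0.005,0.241]],"twist":[0.018,0.018,0.018,0.018,0.018]}'
python3 - <<'E'
from h import *
im,p,ring,bot=measure("w3")
n=(bot-ring)[:2]; d=np.linalg.norm(n); n/=d
s=robot.get_state(); togo([*(bot[:2]+n*.047),.08],np.arctan2(-n[1],-n[0]))
print("gap TCP-bottle",np.hypot(*(np.array(s["position"][:2])-bot[:2])))
cv2.imwrite("pics/d.png",cv2.resize(im,(768,576)))
E
```

```text
time: 3.82
position: [0.6533, 0.0774, 0.0806]
tcp_rot: [-0.001, 0.056, 0.998, 0.0]
contact_force: [0.1, -0.7, 0.6]
grip_width: -0.0004
ring [0.588  0.0827 0.0309] n 993 bottle [0.6088 0.0802 0.024 ] offset mm [20.9 -2.5]
t 3.88 pos [0.6542 0.0773 0.0819] xaxis [-0.994  0.112 -0.001] zaxis [ 0.001  0.001 -1.   ] F [-0.5 -0.7  0.3] w 0.0001 j6 0.11
linear [-0.0032 -0.0051  0.0038] twist 0.0013528170162811104
gap TCP-bottle 0.04543631292307527
```

View pics/d.png

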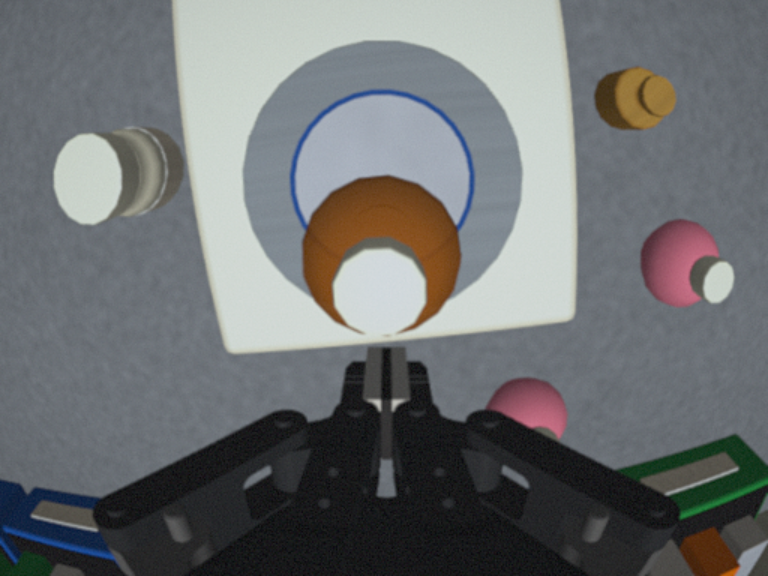

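```bash
python3 -m handwheel '{"gripper":[0,0,0,0,0],"linear":[[0.006,-0.005,0.003],[0.012,-0.005,0.003],[0.017,-0.005,0.003],[0.022,-0.005,0.003],[0.027,-0.005,0.003]],"twist":[0,0,0,0,0]}'
python3 -m handwheel '{"gripper":[0,0,0,0,0],"linear":[[0.005,0,0],[0.01,0,0],[0.015,0,0],[0.018,0,0],[0.018,0,0]],"twist":[0,0,0,0,0]}'
python3 - <<'E'
from h import *
im,p,ring,bot=measure("w4")
s=robot.get_state(); togo([.6,.08,.08])
print("gap TCP-bottle",np.hypot(*(np.array(s["position"][:2])-bot[:2])))
E
```

```text
time: 4.5
position: [0.6404, 0.0763, 0.0805]
tcp_rot: [0.001, 0.056, 0.998, 0.0]
contact_force: [0.5, 0.1, 0.3]
grip_width: 0.0
time: 5.12
position: [0.6313, 0.0773, 0.0805]
tcp_rot: [0.001, 0.056, 0.998, 0.0]
contact_force: [0.5, 0.3, 0.2]
grip_width: 0.0001
ring [0.5879 0.0827 0.0309] n 919 bottle [0.5982 0.0815 0.0243] offset mm [10.3 -1.2]
t 5.17 pos [0.6314 0.0774 0.0805] xaxis [-0.994  0.112 -0.001] zaxis [ 0.001  0.001 -1.   ] F [ 0.8 -0.2  0.4] w 0.0002 j6 0.11
linear [ 0.0631 -0.0018  0.0009] twist -0.017825353626292277
gap TCP-bottle 0.033506633235536834
```

```bash
python3 -m handwheel '{"gripper":[0,0,0,0,0],"linear":[[0.005,0,0],[0.01,0,0],[0.015,0,0],[0.018,0,0],[0.018,0,0]],"twist":[0,0,0,0,0]}'
python3 - <<'E'
from h import *
im,p,ring,bot=measure("w5")
s=robot.get_state(); togo([.6,.08,.08])
print("gap TCP-bottle",np.hypot(*(np.array(s["position"][:2])-bot[:2])))
E
```

```text
time: 5.8
position: [0.6223, 0.0784, 0.0805]
tcp_rot: [0.001, 0.056, 0.998, 0.0]
contact_force: [0.2, 0.1, 0.4]
grip_width: -0.0003
ring [0.5879 0.0827 0.031 ] n 907 bottle [0.5893 0.0825 0.0242] offset mm [ 1.3 -0.2]
t 5.85 pos [0.6224 0.0783 0.0804] xaxis [-0.994  0.112 -0.001] zaxis [ 0.001  0.001 -1.   ] F [ 0.3 -1.3  0.1] w 0.0002 j6 0.11
linear [ 0.0449 -0.0017  0.0008] twist -0.017825353626292277
gap TCP-bottle 0.03339012559179945
```

```bash
python3 -m handwheel '{"gripper":[0,0,0,0,0],"linear":[[0.002,0,0],[0.002,0,0],[-0.01,0,0],[-0.03,0,0],[-0.06,0,0]],"twist":[0,0,0,0,0]}'
python3 -m handwheel '{"gripper":[0,0,0,0],"linear":[[-0.01,0,-0.02],[-0.01,0,-0.14],[-0.01,0,-0.2],[-0.01,0,-0.2]],"twist":[-0.018,-0.018,-0.018,-0.018]}'
python3 - <<'E'
from h import *
im,p,ring,bot=measure("w6")
for c in("top","scene"):
    cv2.imwrite(f"pics/{c}1.png",robot.capture(c))
togo([.4728,.0378,.12])
k=[np.array(b["centre"])*[512,384] for b in robot.boxes_of("wrist","key")[:1]]
big=cv2.resize(im[0:200,130:400],None,fx=2.5,fy=2.5,interpolation=cv2.INTER_CUBIC)
b=cv2.resize(cv2.imread("pics/scene1.png")[160:250,240:340],None,fx=2.5,fy=2.5,interpolation=cv2.INTER_CUBIC)
o=np.zeros((500,800,3),np.uint8); o[:,:550]=big[:500,:550]; o[:225,550:800]=b; 
t=cv2.resize(cv2.imread("pics/top1.png")[125:225,180:280],None,fx=2.5,fy=2.5,interpolation=cv2.INTER_CUBIC); o[250:500,550:]=t
cv2.imwrite("pics/e.png",o); print("key",k and at_z("wrist",*k[0],.059,p))
E
```

```text
time: 6.48
position: [0.6531, 0.0749, 0.0805]
tcp_rot: [0.001, 0.056, 0.998, 0.0]
contact_force: [-0.6, -0.4, -0.3]
grip_width: -0.0001
time: 6.98
position: [0.6596, 0.0742, 0.1829]
tcp_rot: [0.003, -0.001, 1.0, 0.0]
contact_force: [-0.5, -0.2, -0.4]
grip_width: 0.0002
ring [0.5878 0.0828 0.0309] n 572 bottle [0.5869 0.0829 0.0229] offset mm [-0.9  0.1]
t 7.12 pos [0.6578 0.0742 0.1795] xaxis [-1.    -0.001  0.   ] zaxis [-0.     0.001 -1.   ] F [-0.1  0.1 -0.4] w 0.0001 j6 -0.01
linear [ 0.3701 -0.0725  0.1189] twist 0.00017507043740108488
key [0.53512664 0.07738746 0.059     ]
```

View pics/e.png

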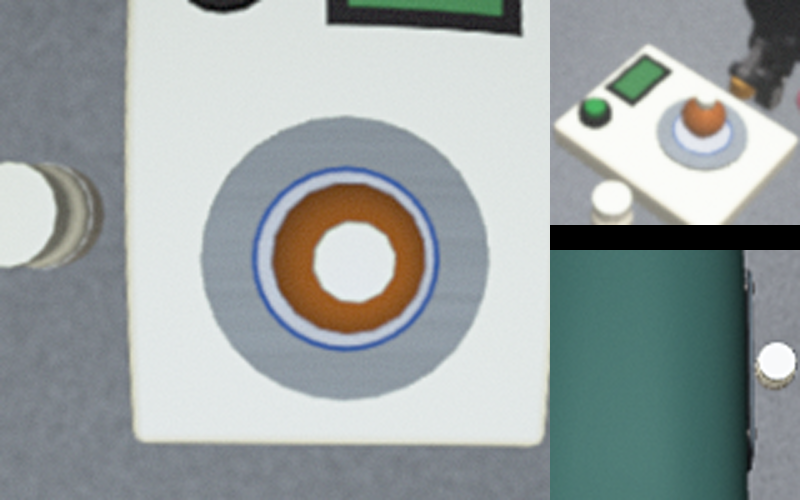

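```bash
python3 -m handwheel '{"gripper":[0,0,0,0,0],"linear":[[0.11,-0.02,-0.01],[0.22,-0.045,-0.01],[0.32,-0.065,-0.01],[0.37,-0.072,0],[0.37,-0.072,0.08]],"twist":[0,0,0,0,0]}'
python3 -m handwheel '{"gripper":[0,0],"linear":[[0,0,0.005],[0,0,0.005]],"twist":[0,0]}'
python3 - <<'E'
from h import *
p=robot.camera_params("wrist"); im=robot.capture("wrist"); cv2.imwrite("pics/w7.png",im)
hsv=cv2.cvtColor(im,cv2.COLOR_BGR2HSV); g=((hsv[...,0]>50)&(hsv[...,0]<80)&(hsv[...,1]>130)).astype(np.uint8)
c0=project("wrist",[[.4728,.0378,.059]],p)[0]; print("expect px",c0)
n,l,st,ce=cv2.connectedComponentsWithStats(g)
for k in range(1,n):
    if st[k,4]>150:
        cs,_=cv2.findContours((l==k).astype(np.uint8),cv2.RETR_EXTERNAL,cv2.CHAIN_APPROX_NONE)
        print(st[k],ce[k].round(1),circ(back("wrist",cv2.convexHull(cs[0])[:,0],.059,p),.012).round(4))
togo([.4728,.0378,.062])
cv2.imwrite("pics/f.png",cv2.resize(im,(768,576)))
E
```

```text
time: 7.8
position: [0.4721, 0.0378, 0.1401]
tcp_rot: [0.001, -0.0, 1.0, 0.0]
contact_force: [0.5, -0.1, -1.3]
grip_width: 0.0
time: 8.05
position: [0.4723, 0.0378, 0.138]
tcp_rot: [0.001, -0.0, 1.0, 0.0]
contact_force: [-0.3, 0.2, -0.5]
grip_width: 0.0001
expect px [257.7732534  198.09588571]
[244 183  30  30 698] [258.8 197.3] [0.4724 0.0386 0.012 ]
t 8.1 pos [0.4727 0.0378 0.1383] xaxis [-1.    -0.001 -0.003] zaxis [ 0.003  0.    -1.   ] F [0.8 0.3 0.3] w 0.0003 j6 -0.09
linear [ 0.0003 -0.      0.1526] twist 0.00011140846016432674
```

View pics/f.png

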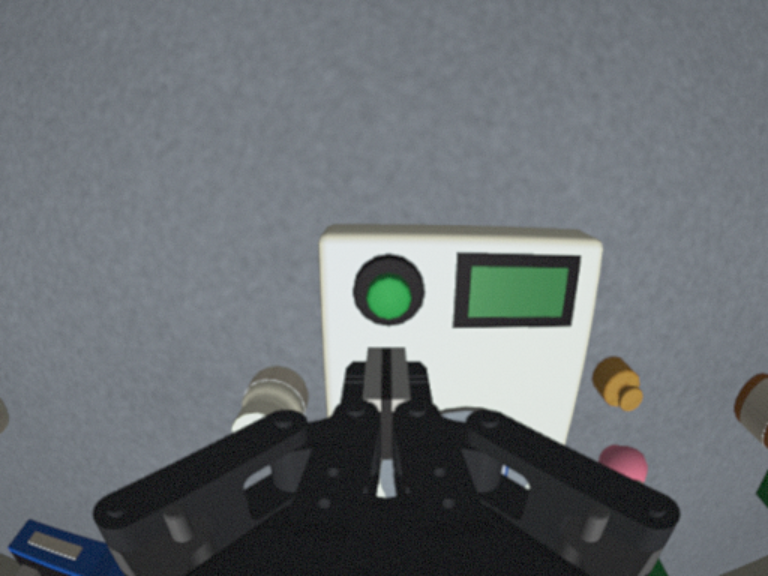

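```bash
python3 -m handwheel '{"gripper":[0,0,0,0,0],"linear":[[0,0.001,0.08],[0,0.001,0.14],[0,0.001,0.152],[0,0.001,0.158],[0,0.001,0.158]],"twist":[0,0,0,0,0]}'
python3 -m handwheel '{"gripper":[0,0,0],"linear":[[0,0,0.006],[0,0,0.01],[0,0,0.01]],"twist":[0,0,0]}'
```

```text
time: 8.72
position: [0.4735, 0.0383, 0.0603]
tcp_rot: [0.002, -0.0, 1.0, 0.0]
contact_force: [-2.0, 0.9, 3.3]
grip_width: 0.0001
time: 9.1
position: [0.4742, 0.0383, 0.0573]
tcp_rot: [0.003, -0.0, 1.0, -0.0]
contact_force: [-12.0, 0.1, 38.3]
grip_width: 0.0001
```

```bash
for i in 1; do python3 -m handwheel '{"gripper":[0,0],"linear":[[0,0,-0.004],[0,0,-0.004]],"twist":[0,0]}'; python3 -m handwheel '{"gripper":[0,0],"linear":[[0,0,-0.002],[0,0,-0.002]],"twist":[0,0]}'; done
python3 - <<'E'
from h import *
robot.capture("scene"); a=[]
for i in range(3): robot.capture("wrist"); a.append(robot.get_state()["contact_force"])
togo([.4728,.0378,.062]); print(np.round(a,1))
E
```

```text
time: 9.35
position: [0.4746, 0.0382, 0.0599]
tcp_rot: [0.004, -0.0, 1.0, -0.0]
contact_force: [-0.2, 0.3, 2.5]
grip_width: -0.0001
time: 9.6
position: [0.4747, 0.0382, 0.0609]
tcp_rot: [0.004, -0.0, 1.0, -0.0]
contact_force: [-1.4, 0.7, 2.5]
grip_width: -0.0001
t 9.8 pos [0.4746 0.0382 0.0608] xaxis [-1.    -0.001 -0.008] zaxis [ 0.008 -0.    -1.   ] F [-0.4  0.8  2.5] w -0.0001 j6 -0.09
linear [ 0.0037 -0.0008 -0.0023] twist 0.0001432394487827058
[[-1.1 -0.   1.7]
 [-0.9  0.   1.6]
 [-0.4  0.8  2.5]]
```

```bash
for i in 1 2; do python3 -m handwheel '{"gripper":[0,0],"linear":[[0,0,-0.002],[0,0,-0.002]],"twist":[0,0]}' | sed -n 2,4p;  python3 -c "
from h import *
a=[]
for i in range(4): robot.capture('wrist'); a.append(robot.get_state()['contact_force'][2])
print('Fz',np.mean(a).round(2))"; done
```

```text
position: [0.4747, 0.0382, 0.0619]
tcp_rot: [0.004, -0.0, 1.0, -0.0]
contact_force: [-0.8, 0.2, 1.5]
Fz 1.45
position: [0.4747, 0.0382, 0.0629]
tcp_rot: [0.004, -0.0, 1.0, -0.0]
contact_force: [0.1, -0.6, 1.9]
Fz 0.71
```

```bash
python3 -m handwheel '{"gripper":[0,0,0,0,0],"linear":[[0,0,-0.02],[0,0,-0.1],[0,0,-0.22],[0,0,-0.27],[0,0,-0.27]],"twist":[0,0,0,0,0]}'
python3 -m handwheel '{"gripper":[0,0,0,0,0],"linear":[[-0.1,0.025,0],[-0.2,0.05,0],[-0.3,0.075,0],[-0.36,0.09,0],[-0.36,0.09,0]],"twist":[0,0,0,0,0]}'
python3 -m handwheel '{"gripper":[0,0],"linear":[[0,0,0],[0,0,0]],"twist":[0,0]}'
python3 - <<'E'
from h import *
im,p,ring,bot=measure("w8"); sc=robot.capture("scene"); cv2.imwrite("pics/scene2.png",sc)
togo([.6,.08,.2]); a=cv2.imread("pics/scene0.png")
o=np.zeros((600,800,3),np.uint8); o[:300,:400]=cv2.resize(a,(400,300)); o[:300,400:]=cv2.resize(sc,(400,300)); o[300:,:400]=cv2.resize(im,(400,300))
o[300:,400:]=cv2.resize(sc[150:270,230:390],(400,300)); cv2.imwrite("pics/g.png",o)
E
```

```text
time: 11.32
position: [0.4745, 0.0382, 0.2]
tcp_rot: [0.006, -0.0, 1.0, -0.0]
contact_force: [0.1, 0.5, -0.3]
grip_width: 0.0001
time: 11.95
position: [0.6554, 0.0838, 0.2]
tcp_rot: [0.005, -0.001, 1.0, -0.0]
contact_force: [0.0, 0.1, -0.1]
grip_width: 0.0001
time: 12.2
position: [0.6546, 0.0835, 0.1999]
tcp_rot: [0.004, -0.001, 1.0, -0.0]
contact_force: [-0.0, -0.4, -0.1]
grip_width: -0.0
ring [0.5879 0.0828 0.0309] n 518 bottle [0.5871 0.0829 0.0228] offset mm [-0.9  0. ]
t 12.3 pos [0.6548 0.0836 0.2003] xaxis [-1.    -0.001 -0.01 ] zaxis [ 0.01  -0.001 -1.   ] F [-0.5  0.7  0.5] w 0.0 j6 0.0
linear [ 0.1096 -0.007  -0.0004] twist 0.0001909859317102744
```

View pics/g.png

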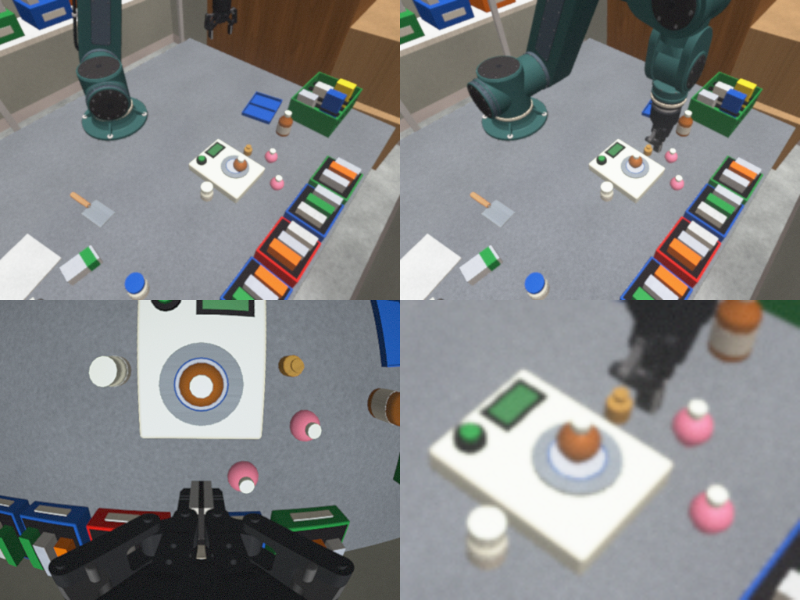

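The picture shows the bottle upright at the centre of the ring, the key back up, the other objects where they were, and the robot touching nothing. I'm handing in.

```bash
python3 -c "
from bench import robot
robot.sign_off()"
```

```text
the job is handed in; nothing more can be done
```

The bottle now stands upright inside the blue ring and the green key has been pressed and released. I handed in at about 12.3 s. I pushed the bottle about 20 mm with the outside of the closed fingers, at about 20 mm/s and belly height. Then I backed off, pressed the key and lifted clear.

**Centring:** the last wrist picture puts the bottle's axis 0.9 mm from the ring's centre, against about 6 mm allowed. That was unchanged by the key press. The low side view, before the last 1 mm nudge and the back-off, read about 1–2 mm differently. I trusted the view from nearly straight above.

**Key:** there was no direct reading of the key's travel, so "fully down" is inferred from force and height.
- The fingers still felt the spring at 62.9 mm and met a hard stop at 57.3 mm. That is at least 5.6 mm of movement against 5 mm of key travel.
- The spring force faded steadily to near zero on the way up, and the key looks up in the last picture.
- Contact came about 4–5 mm higher than the 59 mm stated for the key's top; I did not explain the difference.
- The fingertips reached 38 N vertically and 12 N sideways (about 40 N combined) at the stop, much more than the 4 N needed. The 40 N limit applies to the arm and gripper body, which the pictures show clear of everything.

**Other objects:** in the before and after pictures the bystanders I could see, and both pink bottles, look unmoved. I judged that by eye rather than measuring it. The arm partly hides the tray in the last scene picture.

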